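Lock the grinder guard cover with its quarter-turn wing fastener

TASK

The hinged metal cover on the green guard housing is shut but not fastened. Take the wing-handled quarter-turn fastener from the wooden rack, line its foot up with the slot in the cover and push it in until its collar sits flat on the cover, then give it a quarter turn (either way) so that it is locked with its wing square across the slot, and let go. Leave the other two fasteners in the rack.

Things in the scene. Friction and masses are not known exactly. Their poses are not given: they have to be found in the camera images.
- wing_mid (a point): Steel wing fastener, loose, upright in a rack place. Point: centre of its upright wing, 44 mm long (x, same as foot), 14 thick (y), 44 tall; z up. Below: round collar 52 mm dia, 5 thick, underside 27 mm under the point (on the rack's top); 14 mm shank 12 long; foot, a bar 48 mm (x) by 14 (y) by 8, underside 47 mm under the point. 0.15 kg.
- slot (a point): Slot centre on the upper face of a level, fixed 6 mm aluminium cover, 110 mm above the table, on a hollow green housing 260 mm long. Through slot 60 mm along x, 26 along y; z up. The foot turns freely below, no stop or spring. Seated: wing_mid 27 mm above this point. On the housing's top: hinge bar 97 mm towards +x; brass fitting 36 mm tall at +133 x, +40 y.
- ball_mid (a point): Bystander in the same rack: same collar, but a thin stem with a 24 mm ball on top and a round foot too thick for the slot. Point: on its axis, 27 mm above its collar's underside. Rack: fixed wooden block 235 by 75 mm, 34 mm high; three places in a row 75 mm apart, in any order; the wing lies roughly along the row.
- knob_mid (a point): Bystander in the same rack: same collar, but a round knob of 38 mm diameter on top and a round foot too thick for the slot. Point: on its axis, 27 mm above its collar's underside.
Things that resemble listed ones, but are neither listed nor needed, are in the scene too. What is shaped like the part that bears wing_mid but red is not meant.

How it is judged:
By the outcome, as a careful person would: the job done as asked, in the order asked, and still so for the second after the job is handed in, with the robot touching nothing.
It also fails if it takes over 45 s, if anything falls off the work surface, if the arm or the gripper's body presses on something with over 40 N, if the wrist force passes 120 N, or if a joint passes its speed limit or range.

ROBOT

A 6-joint arm with a two-finger parallel gripper is mounted at the origin on the work surface. World frame = base frame: x ahead of the robot, y to its left, z up, the work surface at z = 0. Lengths are in m, angles in rad, forces in N, time in s.
With the tool pointing down it reaches from about 0.35 to 0.775 m from the base axis. Payload 5.5 kg.
Tool frame: the origin (TCP) lies between the finger pads; the fingertips stand 19 mm ahead of it and the grasp point (between the pads) is the TCP; z points along the fingers, x is the direction in which the jaws open and shut, and the axes are right-handed (so a half turn about z gives the same grasp; the last joint's range is limited). The gripper opens to 85 mm and grips with 20 to 120 N. Pads are 22 mm wide; open, the fingers measure 114 mm over their backs; the gripper's body (76 mm by 85 mm) begins 54 mm behind the grasp point. The pads swing forward as they close: fully open they stand 13 mm farther back than shut.
Start: joints at [-1.34, 0.313, 0.046, 1.304, 0, 1.431], TCP at [0.208, -0.536, 0.25] pointing down, gripper open.
Joint ranges: [-2.76, 2.76], [-0.86, 1.69], [-1.03, 1.26], [-2.2, 2.34], [-1.47, 1.5], [-3.14, 3.14]. Speed limits (rad/s): [2.57, 2.57, 3.14, 3.14, 3.14, 3.14].

INTERFACE

Orientations are given as a unit quaternion [w, x, y, z].
In Python, from workcell import env gives the robot as it stands. The module is installed in compiled form; this text tells all that it offers.
- The arm moves only by the tool carry_out, never from a script. Its argument "steps" is a list of rows, each a list of 7 numbers: the gripper command: -1 is shut, 1 is fully open, values between are in proportion, then the shift along the tool's x, y, z in m, then the turn, a rotation vector about the tool's x, y, z in rad. A call has 1 to 20 rows; each row shifts and turns the commanded pose from where the row before left it, along the tool's axes as they then stand; what a row does not reach is not made up. A row lasts 1/8 s, in which the tool goes at most 62.5 mm and 10.7 degrees, less where a joint would pass 70% of its speed; a pose out of reach is approached as far as the arm can. A call with a gripper value outside its range is refused whole. The fingers move at their own pace and stop on an object; "grip_force" is the grip in N (left out, the last holds). Time passes only in rows, so rows that do not move let the fingers close. It gives the time, the measured TCP pose, the force and the opening at its end, in the units of the state.
- env.get_state(): the state, without advancing time (a new reading comes with each control period).
- env.read_camera(name): name is "side" or "top" or "wrist"; returns a dict with "color" (400x640x3 uint8, red, green, blue), "K" (3x3 intrinsics, pixels), "R" (3x3) and "t" (3): a world point X has camera coordinates R X + t. Camera axes: x right, y down, z forward; pixel columns grow to the right and rows downward; lengths in m; the calibration is good to about 2 mm. A picture is of the moment at which its call begins. There is no depth.
- env.hand_in(): hands the job in, once; it reports no verdict.
The state is a dict: "clock": time; "joint_pos": joint angles; "qvel": joint speeds; "tau": joint torques, N m; "tcp_pos": TCP position; "orientation": TCP orientation; "wrist_force": force on the tool from outside, world axes, zero at the start; "ft_torque": the same for the moment, N m; "finger_gap": finger opening in m.
Only numpy, scipy, OpenCV 4.12 (cv2) and the standard library are available. Lean on these libraries where they do the work, as an engineer would, in place of code of your own. Each camera call takes 0.05 s, during which the arm holds its last target. There are 200 camera calls.

## Working session

There is one attempt and no reset: what is moved stays moved. The work goes in short steps, Python scripts to look and compute and a tool call to move; the robot and the scene stay as the last step left them, time stands still between calls to the robot, and variables do not carry over. Pictures are saved under pics/ and viewed, about 8 in all and at most 12, crops included, and the job is handed in when it is done.

Besides the shell and the picture viewer there is one more tool, called after "Call:" as name([rows], argument=value, ...), one row to a line, values as JSON. carry_out: Moves the arm, as the interface text tells. Its arguments: {"type":"object","properties":{"steps":{"type":"array","items":{"type":"array","items":{"type":"number"}}},"grip_force":{"type":"number"}},"required":["steps"]}

```bash
mkdir -p pics
cat > h.py <<'E'
import numpy as np, cv2
from workcell import env
def snap(n,f):
    c=env.read_camera(n); cv2.imwrite(f'pics/{f}.png',c['color'][:,:,::-1]); np.savez(f'pics/{f}.npz',**c); return c
def load(f): return np.load(f'pics/{f}.npz')
def ray(c,u,v,z):
    d=c['R'].T@np.linalg.inv(c['K'])@np.array([u,v,1.]); o=-c['R'].T@c['t']
    return o+d*(z-o[2])/d[2]
def proj(c,X):
    p=c['K']@(c['R']@np.array(X)+c['t']); return p[:2]/p[2]
E
python3 - <<'E'
from h import *
for n in ('top','side'):
    c=snap(n,n+'1'); print(n,-c['R'].T@c['t'],c['R'].round(2).tolist())
s=env.get_state(); print({k:np.round(v,3).tolist() for k,v in s.items()})
E
```

```text
top [0.40443344 0.03486847 0.92164397] [[-0.0, -1.0, 0.04], [-1.0, -0.0, -0.1], [0.1, -0.04, -0.99]]
side [0.40665317 0.86520257 0.78385963] [[-1.0, -0.1, 0.02], [-0.07, 0.62, -0.78], [0.07, -0.78, -0.62]]
{'clock': 0.1, 'joint_pos': [-1.34, 0.314, 0.045, 1.304, -0.0, 1.431], 'qvel': [0.001, -0.0, 0.001, -0.001, 0.0, -0.0], 'tau': [0.002, -48.172, 29.924, 0.013, -0.0, -0.0], 'tcp_pos': [0.208, -0.536, 0.25], 'orientation': [-0.001, 0.825, -0.565, -0.001], 'wrist_force': [0.286, 0.519, 0.258], 'ft_torque': [0.018, -0.035, -0.043], 'finger_gap': 0.085}
```

View pics/top1.png

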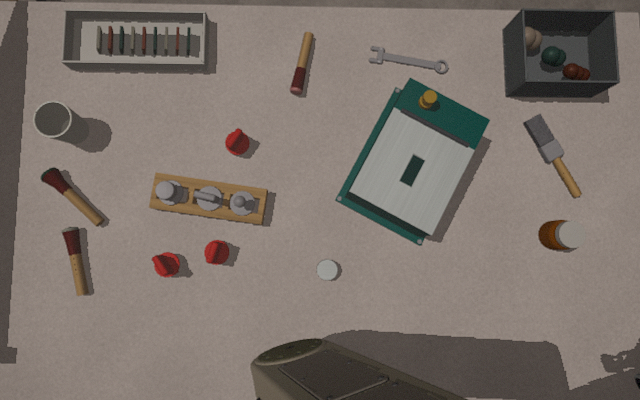

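View pics/side1.png

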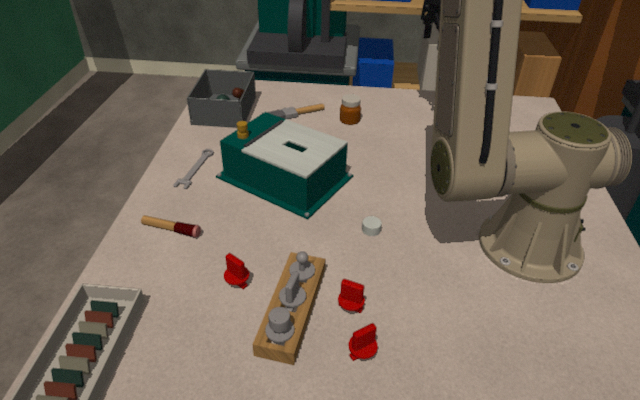

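Top view: the rack is at about (208,197), with the knob at (168,190), a steel wing at (207,196) and the ball at (243,203). The slot is at (412,171). Things that could be mistaken for the wing are the red ones at (237,142), (217,252) and (166,264), plus the steel knob and ball. By the description I choose the steel wing in the middle place, and I'll check it in a close crop.

Run:
```python
from h import *
c=load('top1'); im=c['color'][:,:,::-1]
a=cv2.resize(im[165:230,145:275],None,fx=6,fy=6,interpolation=cv2.INTER_CUBIC)
s=load('side1')
b=cv2.resize(s['color'][:,:,::-1][245:365,245:340],None,fx=3,fy=3,interpolation=cv2.INTER_CUBIC)
o=np.zeros((600,780,3),np.uint8); o[:390]=a[:, :780]; 
b2=cv2.resize(b,(170,210)); o[390:600,:170]=b2
d=cv2.resize(im[145:200,385:440],(210,210),interpolation=cv2.INTER_CUBIC); o[390:600,180:390]=d
cv2.imwrite('pics/crop1.png',o)
g=cv2.cvtColor(c['color'],cv2.COLOR_RGB2GRAY)
m=np.zeros_like(g); m[150:192,395:430]=(g[150:192,395:430]<110)*255
n,l,st,ce=cv2.connectedComponentsWithStats(m); i=1+np.argmax(st[1:,4]); print(st[i],ce[i])
r=cv2.minAreaRect(np.argwhere(l==i)[:,::-1].astype(np.float32)); print(r)
bx=np.array([ray(c,*p,.110) for p in cv2.boxPoints(r)]); print(bx.round(4), bx.mean(0))
# cover plate
hsv=cv2.cvtColor(c['color'],cv2.COLOR_RGB2HSV)
m=np.zeros_like(g); m[80:245,335:490]=((g>135))[80:245,335:490]*255
for p in [(168,190),(207,196),(243,203)]: print(ray(c,*p,.061).round(4))
```

```text
[400 154  25  33 402] [411.83084577 170.05970149]
((411.76605224609375, 170.0735626220703), (13.375866889953613, 29.95114517211914), 27.552810668945312)
[[ 0.531  -0.1486  0.11  ]
 [ 0.5837 -0.177   0.11  ]
 [ 0.5715 -0.2001  0.11  ]
 [ 0.5189 -0.1716  0.11  ]] [ 0.55127299 -0.17433057  0.11      ]
[0.5165 0.3103 0.061 ]
[0.5046 0.232  0.061 ]
[0.4905 0.1593 0.061 ]
```

View pics/crop1.png

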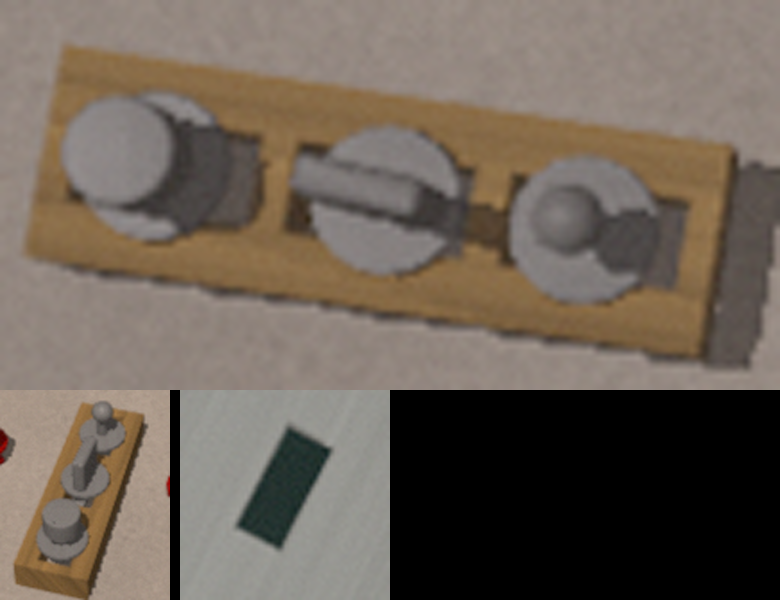

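The crop confirms it: the steel wing sits in the middle place at crop (357,184), with the knob left and the ball right. The slot is clean and measures 60 x 26. Next I go above the rack for a close wrist view.

```bash
cat >> h.py <<'E'
from scipy.spatial.transform import Rotation as Ro
def R0():
    q=env.get_state()['orientation']; return Ro.from_quat([q[1],q[2],q[3],q[0]])
def go(p,yaw):
    "tool-frame shift at the present orientation, and turn, to target pos and tool-x yaw (deg), tool down"
    s=env.get_state(); R=R0(); d=R.inv().apply(np.array(p)-s['tcp_pos'])
    y=np.radians(yaw); T=Ro.from_matrix(np.array([[np.cos(y),np.sin(y),0],[np.sin(y),-np.cos(y),0],[0,0,-1]]).T)
    print('shift',d.round(4),'rows',np.linalg.norm(d)/.0625,'turn',(R.inv()*T).as_rotvec().round(4),'clock',s['clock'],'F',np.round(s['wrist_force'],1))
E
python3 - <<'E'
from h import *
c=load('top1')
print(ray(c,204.5,195.7,.083),ray(c,209.5,198.3,.039))
go([.495,.225,.25],-11.3)
E
```

```text
[0.50258594 0.23181806 0.083     ] [0.50234421 0.23174158 0.039     ]
shift [-6.049e-01 -5.428e-01  6.000e-04] rows 13.004388397742733 turn [-1.0000e-03  1.4000e-03 -1.0028e+00] clock 0.1 F [0.3 0.5 0.3]
```

Call:
carry_out([
  [1,-0.0432,-0.0388,0,0,0,0],
  [1,-0.0432,-0.0388,0,0,0,0],
  [1,-0.0432,-0.0388,0,0,0,0],
  [1,-0.0432,-0.0388,0,0,0,0],
  [1,-0.0432,-0.0388,0,0,0,0],
  [1,-0.0432,-0.0388,0,0,0,0],
  [1,-0.0432,-0.0388,0,0,0,0],
  [1,-0.0432,-0.0388,0,0,0,0],
  [1,-0.0432,-0.0388,0,0,0,0],
  [1,-0.0432,-0.0388,0,0,0,0],
  [1,-0.0432,-0.0388,0,0,0,0],
  [1,-0.0432,-0.0388,0,0,0,0],
  [1,-0.0432,-0.0388,0,0,0,0],
  [1,-0.0432,-0.0388,0,0,0,0],
  [1,0,0,0,0,0,-0.167],
  [1,0,0,0,0,0,-0.167],
  [1,0,0,0,0,0,-0.167],
  [1,0,0,0,0,0,-0.167],
  [1,0,0,0,0,0,-0.167],
  [1,0,0,0,0,0,-0.167],
], grip_force=50)

```text
clock: 2.6
tcp_pos: [0.4952, 0.2245, 0.2497]
orientation: [0.0, 0.995, -0.096, -0.0]
wrist_force: [-0.4, -0.8, 0.1]
finger_gap: 0.0855
```

Run:
```python
from h import *
c=snap('wrist','w1'); print(proj(c,[.5025,.2318,.083]),-c['R'].T@c['t'])
go([.5025,.2318,.25],-11.3)
```

```text
[325.21873829 180.15752596] [0.50675592 0.29047638 0.37270343]
shift [ 0.0058 -0.0085 -0.0002] rows 0.16541120171887408 turn [0.0006 0.0009 0.0096] clock 2.65 F [-0.5  0.  -0.3]
```

View pics/w1.png

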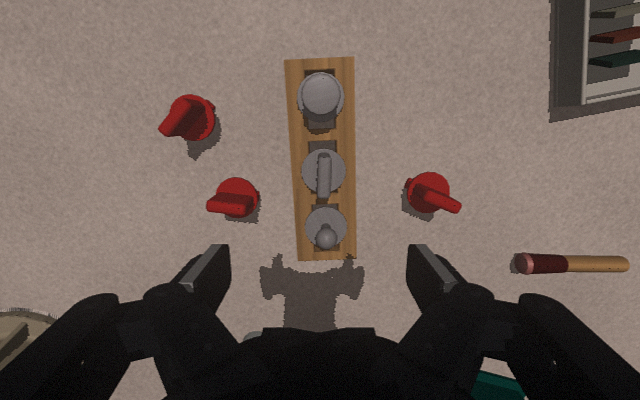

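Wrist view: the wing's upright bar is at (324,175), running nearly vertically in the image. The knob is at (321,95) and the ball at (326,238). I'll enlarge it to measure the wing's line.

Run:
```python
from h import *
c=load('w1'); im=c['color'][:,:,::-1]
a=cv2.resize(im[140:210,290:360],None,fx=8,fy=8,interpolation=cv2.INTER_CUBIC)
cv2.imwrite('pics/crop2.png',a)
```

```text
(no output)
```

View pics/crop2.png

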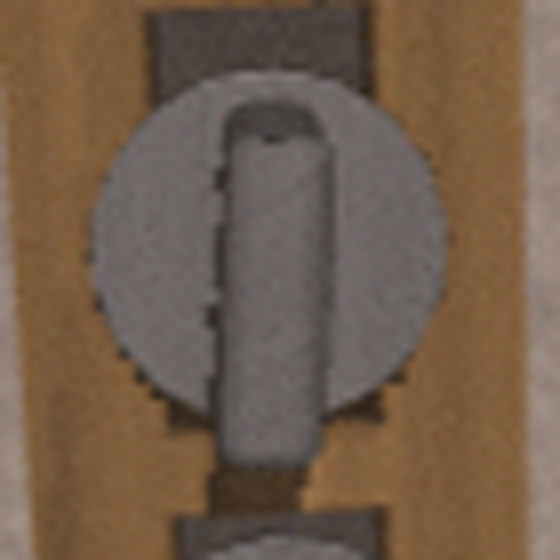

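Run:
```python
from h import *
c=load('w1')
a=ray(c,325,157.5,.083);b=ray(c,323.9,197.75,.083);print(a,b,(a+b)/2,np.linalg.norm(a-b),np.degrees(np.arctan2(*(a-b)[1::-1])))
print(ray(c,323.6,170.9,.039))
m=(a+b)/2; yaw=np.degrees(np.arctan2(*(a-b)[1::-1]))-90; print(yaw)
go([m[0],m[1],.067],yaw)
```

```text
[0.50649101 0.25417139 0.083     ] [0.49779276 0.214074   0.083     ] [0.50214188 0.23412269 0.083     ] 0.041029984582573335 77.76057435042222
[0.50203046 0.23388015 0.039     ]
-12.239425649577782
shift [ 0.0052 -0.0109  0.1827] rows 2.930337938826248 turn [0.0006 0.0009 0.026 ] clock 2.65 F [-0.5  0.  -0.3]
```

Call:
carry_out([
  [1,0.005,-0.01,0,0,0,0.026],
  [1,0,0,0.05,0,0,0],
  [1,0,0,0.05,0,0,0],
  [1,0,0,0.05,0,0,0],
  [1,0,0,0.025,0,0,0],
  [1,0,0,0.008,0,0,0],
  [1,0,0,0,0,0,0],
  [-1,0,0,0,0,0,0],
  [-1,0,0,0,0,0,0],
  [-1,0,0,0,0,0,0],
  [-1,0,0,0,0,0,0],
  [-1,0,0,0,0,0,0],
  [-1,0,0,0,0,0,0],
], grip_force=60)

```text
clock: 4.28
tcp_pos: [0.5027, 0.2335, 0.0678]
orientation: [-0.0, 0.994, -0.112, 0.0]
wrist_force: [-0.5, -1.2, 4.9]
finger_gap: 0.0131
```

Call:
carry_out([
  [-1,0,0,-0.01,0,0,0],
  [-1,0,0,-0.03,0,0,0],
  [-1,0,0,-0.05,0,0,0],
  [-1,0,0,-0.05,0,0,0],
  [-1,0,0,-0.05,0,0,0],
  [-1,0,0,0,0,0,0],
])

```text
clock: 5.03
tcp_pos: [0.5043, 0.234, 0.262]
orientation: [-0.002, 0.994, -0.112, 0.004]
wrist_force: [0.4, 0.0, -1.7]
finger_gap: 0.0131
```

Run:
```python
from h import *
go([.5513,-.1743,.257],61.7)
```

```text
shift [0.1364 0.3877 0.0044] rows 6.576157834433277 turn [ 1.3000e-03 -8.6000e-03 -1.3009e+00] clock 5.025 F [ 0.4  0.  -1.7]
```

Call:
carry_out([
  [-1,0.017,0.0485,0,0,0,0],
  [-1,0.017,0.0485,0,0,0,0],
  [-1,0.017,0.0485,0,0,0,0],
  [-1,0.017,0.0485,0,0,0,0],
  [-1,0.017,0.0485,0,0,0,0],
  [-1,0.017,0.0485,0,0,0,0],
  [-1,0.017,0.0485,0,0,0,0],
  [-1,0.017,0.0485,0,0,0,0],
  [-1,0,0,0,0,0,-0.1626],
  [-1,0,0,0,0,0,-0.1626],
  [-1,0,0,0,0,0,-0.1626],
  [-1,0,0,0,0,0,-0.1626],
  [-1,0,0,0,0,0,-0.1626],
  [-1,0,0,0,0,0,-0.1626],
  [-1,0,0,0,0,0,-0.1626],
  [-1,0,0,0,0,0,-0.1626],
  [-1,0,0,0,0,0,0],
  [-1,0,0,0,0,0,0],
])

```text
clock: 7.28
tcp_pos: [0.5484, -0.175, 0.2565]
orientation: [-0.001, 0.859, 0.512, -0.0]
wrist_force: [0.9, 0.4, -2.3]
finger_gap: 0.0131
```

Run:
```python
from h import *
c=snap('wrist','w2'); s=snap('side','s2')
go([.5513,-.1743,.257],61.7)
a=cv2.resize(s['color'][:,:,::-1][30:220,180:400],None,fx=1.8,fy=1.8)
b=cv2.resize(c['color'][:,:,::-1][150:400,180:460],(396,354))
h=min(a.shape[0],354); cv2.imwrite('pics/m3.png',np.hstack([a[:342],b[:342]]))
for z in(.11,): print([proj(s,[.5513,-.1743,z]),proj(c,[.5513,-.1743,z])])
print(env.get_state()['finger_gap'],env.get_state()['tcp_pos'])
```

```text
shift [ 0.002   0.002  -0.0001] rows 0.04528047656422206 turn [-0.0007  0.0001 -0.0018] clock 7.375 F [ 0.2  0.3 -1.3]
[array([294.80188026, 145.56653947]), array([319.77643737, 196.51501974])]
0.013531207936125547 [ 0.54857107 -0.17504144  0.25688919]
```

View pics/m3.png

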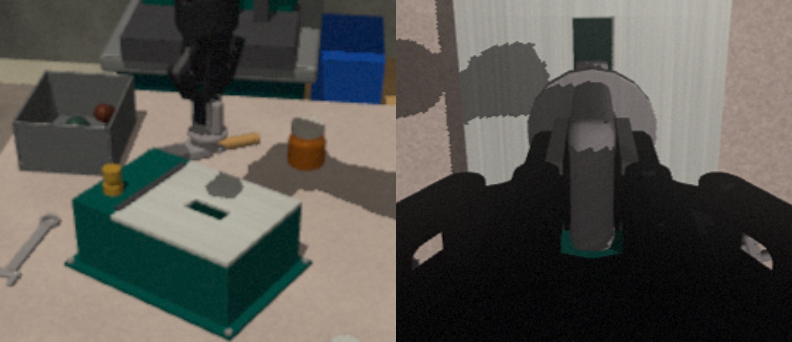

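The fastener is held upright. In the wrist view the slot is centred on the wing's line (slot at column 319.6, predicted 319.8). I'll correct by 2 mm and lower in stages.

Call:
carry_out([
  [-1,0.002,0.002,0,0,0,0],
  [-1,0,0,0.04,0,0,0],
  [-1,0,0,0.035,0,0,0],
  [-1,0,0,0.007,0,0,0],
  [-1,0,0,0.005,0,0,0],
  [-1,0,0,0.005,0,0,0],
  [-1,0,0,0.005,0,0,0],
  [-1,0,0,0,0,0,0],
  [-1,0,0,0,0,0,0],
])

```text
clock: 8.5
tcp_pos: [0.5516, -0.1744, 0.1606]
orientation: [0.0, 0.859, 0.513, 0.0]
wrist_force: [-0.0, 0.6, -2.2]
finger_gap: 0.0133
```

Run:
```python
from h import *
s=snap('side','s3'); w=snap('wrist','w3')
st=env.get_state(); print(st['tcp_pos'],st['wrist_force'],st['ft_torque'])
a=cv2.resize(s['color'][:,:,::-1][90:200,220:360],None,fx=3,fy=3,interpolation=cv2.INTER_CUBIC)
b=cv2.resize(w['color'][:,:,::-1][150:350,230:410],(297,330))
cv2.imwrite('pics/m4.png',np.hstack([a,b]))
```

```text
[ 0.55164252 -0.17442074  0.1606148 ] [ 0.3143273   0.2461921  -1.09770107] [ 0.00369669  0.00090536 -0.00230885]
```

View pics/m4.png

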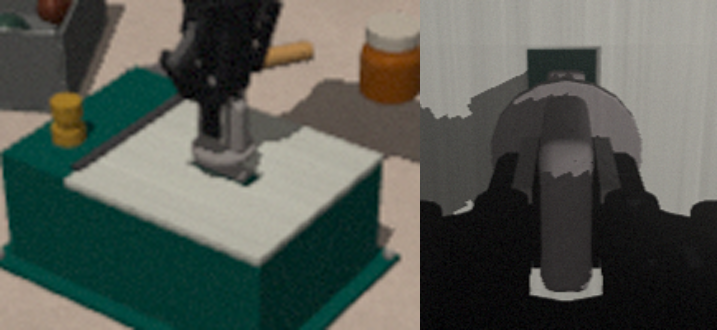

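The foot is entering the slot with no contact force. I keep lowering to collar contact.

Call:
carry_out([
  [-1,0,0,0.004,0,0,0],
  [-1,0,0,0.004,0,0,0],
  [-1,0,0,0.004,0,0,0],
  [-1,0,0,0.002,0,0,0],
  [-1,0,0,0.001,0,0,0],
  [-1,0,0,0,0,0,0],
  [-1,0,0,0,0,0,0],
])

```text
clock: 9.48
tcp_pos: [0.5516, -0.1744, 0.1455]
orientation: [0.0, 0.859, 0.513, 0.0]
wrist_force: [-0.1, -0.7, -2.3]
finger_gap: 0.0135
```

Call:
carry_out([
  [-1,0,0,0.001,0,0,0],
  [-1,0,0,0.001,0,0,0],
  [-1,0,0,0,0,0,0],
])

```text
clock: 9.85
tcp_pos: [0.5516, -0.1744, 0.1438]
orientation: [0.0, 0.859, 0.513, 0.0]
wrist_force: [-0.8, 0.9, 3.5]
finger_gap: 0.0136
```

Call:
carry_out([
  [-1,0,0,0.0005,0,0,0],
  [-1,0,0,0,0,0,0],
  [-1,0,0,0,0,0,0],
])

```text
clock: 10.22
tcp_pos: [0.5516, -0.1744, 0.1438]
orientation: [0.0, 0.859, 0.513, 0.0]
wrist_force: [-1.9, 1.4, 6.9]
finger_gap: 0.0133
```

Seated: height 143.8 mm against 144 expected, with light contact. Now the quarter turn.

Call:
carry_out([
  [-1,0,0,0,0,0,0.1571],
  [-1,0,0,0,0,0,0.1571],
  [-1,0,0,0,0,0,0.1571],
  [-1,0,0,0,0,0,0.1571],
  [-1,0,0,0,0,0,0.1571],
  [-1,0,0,0,0,0,0.1571],
  [-1,0,0,0,0,0,0.1571],
  [-1,0,0,0,0,0,0.1571],
  [-1,0,0,0,0,0,0.1571],
  [-1,0,0,0,0,0,0.1571],
  [-1,0,0,0,0,0,0],
  [-1,0,0,0,0,0,0],
  [-1,0,0,0,0,0,0],
])

```text
clock: 11.85
tcp_pos: [0.5521, -0.1748, 0.1438]
orientation: [0.0, 0.97, -0.244, 0.001]
wrist_force: [-0.0, -0.5, 5.7]
finger_gap: 0.0133
```

Run:
```python
from h import *
go([.5516,-.1744,.144],-28.3); s=env.get_state(); print(s['ft_torque'],R0().as_matrix()[:,0],s['joint_pos'])
```

```text
shift [-0.0006 -0.0001 -0.0002] rows 0.010709048994567299 turn [ 0.0002 -0.0022  0.0005] clock 11.85 F [-0.  -0.5  5.7]
[ 0.05168347  0.22029201 -0.0117982 ] [ 0.88069927 -0.47367092  0.00215827] [-4.44991075e-01  3.70976015e-01 -1.37878232e-01  1.05979437e+00
 -2.70088262e-04  1.61926069e+00]
```

Call:
carry_out([
  [-0.4,0,0,0,0,0,0],
  [-0.2,0,0,0,0,0,0],
  [0,0,0,0,0,0,0],
  [0.2,0,0,0,0,0,0],
  [0.2,0,0,0,0,0,0],
  [0.2,0,0,-0.01,0,0,0],
  [0.2,0,0,-0.03,0,0,0],
  [0.2,0,0,-0.05,0,0,0],
  [0.2,0,0,-0.05,0,0,0],
  [0.2,0,0.04,0,0,0,0],
  [0.2,0,0.05,0,0,0,0],
  [0.2,0,0.05,0,0,0,0],
  [0.2,0,0,0,0,0,0],
  [0.2,0,0,0,0,0,0],
])

```text
clock: 13.6
tcp_pos: [0.4851, -0.2975, 0.2834]
orientation: [-0.0, 0.97, -0.245, 0.0]
wrist_force: [-1.0, 0.4, -0.1]
finger_gap: 0.0512
```

Run:
```python
from h import *
s=snap('side','s5'); w=snap('wrist','w5'); t=snap('top','t5')
print(env.get_state()['tcp_pos'])
I=lambda c:c['color'][:,:,::-1]
p=proj(w,[.5516,-.1744,.15]); print('w',p,proj(s,[.5516,-.1744,.137]),proj(t,[.5516,-.1744,.159]))
f=lambda i,sc:cv2.resize(i,None,fx=sc,fy=sc,interpolation=cv2.INTER_CUBIC)
a=f(I(s)[90:190,235:360],3.12)[:300,:390]
b=f(I(t)[120:220,350:480],3)[:300]
x0=int(np.clip(p[0]-80,0,480));y0=int(np.clip(p[1]-60,0,280)); print('w crop',x0,y0)
d=f(I(w)[y0:y0+120,x0:x0+160],2.5); r=f(I(t)[165:230,145:275],3)
o=np.zeros((600,790,3),np.uint8); o[:300,:390]=a; o[:300,400:790]=b; o[300:600,:400]=d; o[300:495,400:790]=r
cv2.imwrite('pics/m5.png',o)
```

```text
[ 0.48562273 -0.2965771   0.28308693]
w [320.13585686  23.22532803] [294.57514662 136.05615148] [418.5313724  165.12423649]
w crop 240 0
```

View pics/m5.png

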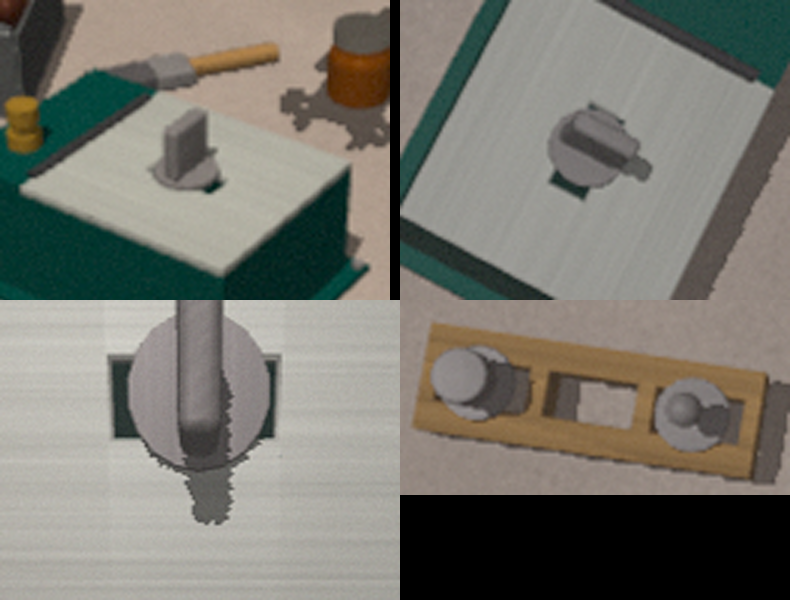

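The collar lies flat and centred over the slot. In the wrist crop it spans columns 129–270 and the slot 110–280. The wing is square across the slot. The knob and ball are still in the rack and the gripper is clear, so I hand in.

```bash
python3 -c "
from workcell import env
print(env.hand_in())"
```

```text
the job is handed in; nothing more can be done
None
```

The steel wing fastener is in the cover slot with its collar seated, given a quarter turn and released. I handed the job in with the robot clear of everything, at about 14 s on the clock; no verdict was reported.

- **Seating:** the collar met the cover with the TCP at 143.8 mm, against the 144 mm I expected. Contact force was about 7 N.
- **Lock:** I turned the tool 90°, and its angle read within about 0.1° of the target. The last pictures show the wing square across the slot, with the collar flat and within about 2 mm of the slot centre along its length.
- **Rest of the scene:** the knob and ball fasteners are still in the rack, and I did not touch the red ones.
- **Disagreement:** the top and wrist cameras differed by about 2 mm on where the wing stood in the rack, which is within their stated calibration. No check failed.

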